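# Pack the lock cylinder and slide the grooved lid home over its ridge

## Robot

A 7-joint arm with a two-finger parallel gripper is mounted at the origin on a cart in front of the work surface, level with it; the furniture and walls round the work are solid. World frame = base frame: x ahead of the robot, y to its left, z up, the work surface at z = 0. Lengths are in m, angles in rad, forces in N, time in s.
With the tool pointing down it reaches from about 0.4 to 0.85 m from the base axis. Payload 4.5 kg.
Tool frame: the origin (TCP) lies midway between the tips of the shut fingers; the grasp point (between the pads) lies 19 mm behind it; z points along the fingers, y is the line along which they close (so a half turn about z gives the same grasp; the last joint's range is limited). The gripper opens to 85 mm and grips with 20 to 120 N. Pads are 22 mm wide; open, the fingers measure 114 mm over their backs; the gripper's body (76 mm by 85 mm) begins 54 mm behind the grasp point. The pads swing forward as they close: fully open they stand 13 mm farther back than shut.
Start: joints at [1.153, 0.689, -0.195, 1.565, 0.157, 0.902, -0.215], TCP at [0.273, -0.562, 0.231] pointing down, gripper open.
Joint ranges: [-3.01, 3.01], [-0.46, 2.08], [-1.47, 1.51], [0.13, 2.56], [-1, 4.14], [0.04, 2.09], [-2.66, 2.66]. Speed limits (rad/s): [2.57, 2.57, 3.14, 3.14, 3.14, 3.14, 3.14].

## Interface

Orientations are given as a 3x3 rotation matrix whose columns are the frame's x, y, z axes.
In Python, from bench import ctrl, get_image, get_calibration gives the robot as it stands. The module is installed in compiled form; this text tells all that it offers.
- The arm moves only by the tool jog_arm, never from a script. Its argument "deltas" is a list of rows, each a list of 7 numbers: the opening, from 0 (shut) to 1 (fully open), then the shift along the tool's x, y, z in m, then the turn, a rotation vector about the tool's x, y, z in rad. In form: [[fingers, tx, ty, tz, ax, ay, az], ...]. A call has 1 to 8 rows; each row shifts and turns the commanded pose from where the row before left it, along the tool's axes as they then stand; what a row does not reach is not made up. A row lasts 1/12 s, in which the tool goes at most 41.7 mm and 7.16 degrees, less where a joint would pass 70% of its speed; a pose out of reach is approached as far as the arm can. A call with a gripper value outside its range is refused whole. The fingers move at their own pace and stop on an object; the grip force is fixed at half the most. Time passes only in rows, so rows that do not move let the fingers close. It gives the time, the measured TCP pose, the force, the opening and the grip force at its end, in the units of the state.
- ctrl.get_state(): the state, without advancing time (a new reading comes with each control period).
- get_image(name): name is "scene" or "top" or "wrist"; returns (picture, depth): 400x640x3 uint8, red, green, blue; 400x640 float32, m along the optical axis (not along the pixel's ray), 0 where there is no reading.
- get_calibration(name): a dict with "camera_matrix" (3x3 intrinsics, pixels), "R" (3x3) and "t" (3): a world point X has camera coordinates R X + t. Camera axes: x right, y down, z forward; pixel columns grow to the right and rows downward; lengths in m; the calibration is good to about 2 mm. A picture is of the moment at which its call begins: read the wrist's pose just before it. get_calibration takes no time and is no camera call; for the wrist camera it gives the pose at the moment of the call.
- ctrl.sign_off(): hands the job in; it is judged then, once.
The state is a dict: "t": time; "q": joint angles; "qd": joint speeds; "effort": joint torques, N m; "eef_pos": TCP position; "ee_rot": TCP orientation; "wrist_force": force on the tool from outside, world axes, zero at the start; "wrist_torque": the same for the moment, N m; "finger_gap": opening from 0.0 (shut) to 1.0 (fully open); "gripper_force": force on a finger pad.
Only numpy, scipy, OpenCV 4.12 (cv2) and the standard library are available. Lean on these libraries where they do the work, as an engineer would, in place of code of your own. Each camera call takes 0.05 s, during which the arm holds its last target. There are 200 camera calls.

## Task

Gently lay the silver lock cylinder flat in the cradle of the grey case, across the case, then feed the blue lid into the grooves at the case's open mouth and slide it fully home, so that it snaps over the small spring ridge and is held shut behind it. The grooves and the end wall are thin plastic: feel your way, press no harder than the ridge needs and do not ram the lid against the end. Leave everything else on the bench where it lies.

Things in the scene. Friction and masses are not known exactly. Their poses are not given: they have to be found in the camera images.
- case: Grey plastic case screwed to the bench (fixed), 116 mm long (x), 88 wide (y) at the walls, 39.5 high. Origin: centre of underside. +x = direction in which the lid is pushed shut, mouth at the -x end, end wall at the +x end. Inner floor at z 4 mm; inside free from x -44 to +46 and y -34 to +34 mm (also the opening between the lips). Two ledges at z 30 mm carry the lid. Smooth (friction about 0.25).
- cradle (a point): Point on the case's inner floor, mid cradle (x +1, y 0, z 4 mm of the case; axes as the case). Four corner lugs, 5.5 mm high above the floor, at y 18 to 34 mm either side, leave 37 mm between them along x for the cylinder; the cylinder's ends have 4 mm each to the side walls (68 mm between them). Finger room of 28 mm before and behind it.
- mouth (a point): Point at the mouth, mid width, level with the ledges (x -62, y 0, z 30 mm of the case; axes as the case). Here the ledges lie open, with no lip above, from x -65 to -52 mm, so the lid's front can be laid on them from above; the side guides flare from y +-39.5 mm at x -44 to +-44 mm at x -62.
- groove_entry (a point): Point mid width, level with the ledges (x -41, y 0, z 30 mm of the case), where the true grooves begin: 79 mm wide (y +-39.5), 5.5 mm high (z 30 to 35.5), under lips 4 mm thick that overhang to y +-34 mm and run on to the end wall. From x -52 to -41 the lips come down as a lead-in, nearly 4 mm higher at its start.
- end_wall: The case's thin grey end wall, 88 mm wide, 39.5 high, 5 thick; part of the case, at its +x end. Origin: at bench level, mid width, on its inner face (x +46, y 0, z 0 mm of the case; axes as the case). The front edge of the fully closed lid touches this face. It cracks if rammed with over 30 N.
- lid: Loose blue plastic lid, 92 long (x), 76 wide (y), 70 g, lying right way up on a 20 mm thick plywood pad; white arrow along +x. Origin: centre of underside, at the bottoms of two runners 3.2 mm high (y +-29) that hang between the ledges. Plate z 3.2 to 7.2 mm. Fully home its origin is at x 0, y 0, z 26.8 mm of the case, axes parallel; play 1.5 mm each side and 1.5 mm up.
- thumb_bar (a point): Top centre of the lid's thumb bar: 12 mm along x, 44 mm along y, 14 mm high (z 7.2 to 21.2 mm of the lid), at lid x -30 mm; axes as the lid.
- lid_front (a point): Middle of the lid's rounded front edge, underside of the plate (x +46, y 0, z 3.2 mm of the lid; axes as the lid). Under the plate is a cross bump, 2.8 mm high, crest at lid x -43.1 mm, with a long ramp ahead of it. It meets the ridge with the lid 6 to 10 mm short of home; the push rises to 14 to 22 N, then drops suddenly as the crest passes, 3 mm short of home.
- ridge (a joint): Small white spring ridge across the case's mouth, 32 mm long, round top at z 29.8 mm, x -46 mm of the case. Value in m: 0 = up, grows as pressed down (to 0.004); spring 12000 N/m, preload 11 N. It goes down by 1 to 2 mm while the lid's bump passes and springs back to 0 behind it.
- cylinder_b: Silver-coloured euro lock cylinder lying on its side, 31 mm (x) x 60 mm long (y), body 17 mm high, with a grey cam in the middle reaching 22 mm; 0.18 kg. Origin: centre of underside; y along its length. Pinch it across its 31 mm. It belongs in the cradle with its length along the case's y axis, either way round, resting on the case floor. It rests tilted about 0.2 rad about its length.
- cylinder_a: Brass-coloured lock cylinder of the same shape, 64 mm long; a bystander, not to be packed. Origin: centre of the underside; y along its length. It may lie where the silver one lay in another episode.
- padlock_brass: Brass padlock lying flat, 68x45x21 mm; bystander. Origin: centre of the underside.
- key_bunch: Bunch of keys, 73x127x10 mm; bystander. Origin: centre of the underside.

How it is judged:
By the outcome, as a careful person would: the job done as asked, in the order asked, and still so for the second after the job is handed in, with the robot touching nothing.
It also fails if it takes over 72 s, if anything falls off the work surface, if the arm or the gripper's body presses on something with over 40 N, if the wrist force passes 120 N, or if a joint passes its speed limit or range.

## Working session

There is one attempt and no reset: what is moved stays moved. The work goes in short steps, Python scripts to look and compute and a tool call to move; the robot and the scene stay as the last step left them, time stands still between calls to the robot, and variables do not carry over. Pictures are saved under pics/ and viewed, at most 10 in all, crops included, and the job is handed in when it is done.

Besides the shell and the picture viewer there is one more tool, called by a JSON object that holds its "api" and its "payload". jog_arm: Moves the arm, as the interface text tells. Its arguments: {"type":"object","properties":{"deltas":{"type":"array","items":{"type":"array","items":{"type":"number"}}}},"required":["deltas"]}

```bash
mkdir -p pics
cat > h.py <<'E'
import numpy as np, cv2
from bench import ctrl, get_image, get_calibration
np.set_printoptions(precision=4, suppress=True)
def snap(name, save=None):
    c=get_calibration(name); im,d=get_image(name)
    np.savez('%s.npz'%(save or name), im=im,d=d,K=c['camera_matrix'],R=c['R'],t=c['t'])
    if save: cv2.imwrite('pics/%s.png'%save, im[:,:,::-1])
    return im,d,c
def load(s):
    z=np.load('%s.npz'%s); return z
def world(z,u,v,zw=None):
    K,R,t=z['K'],z['R'],z['t']
    r=np.linalg.inv(K)@np.array([u,v,1.0])
    if zw is None:
        d=z['d'][int(round(v)),int(round(u))]; return R.T@(r*d-t)
    o=-R.T@t; dr=R.T@r; return o+dr*(zw-o[2])/dr[2]
def cloud(z):
    K,R,t=z['K'],z['R'],z['t']; v,u=np.mgrid[0:400,0:640]
    p=np.stack([(u-K[0,2])/K[0,0],(v-K[1,2])/K[1,1],np.ones_like(u)],-1)*z['d'][...,None]
    return (p-t)@R
E
python3 - <<'E'
from h import *
s=ctrl.get_state(); print(s)
im,d,c=snap('top','top1'); snap('scene','scene1')
print(c)
E
```

```text
{'t': 0.0, 'q': array([ 1.1528,  0.69  , -0.1945,  1.5664,  0.1573,  0.9025, -0.2151]), 'qd': array([ 0.0006, -0.0001, -0.0007,  0.0002, -0.0003, -0.0002, -0.0005]), 'effort': array([  0.001 , -53.9608,  -1.2667, -15.8543,   0.009 ,   0.0095,
        -0.    ]), 'eef_pos': array([ 0.2725, -0.5617,  0.2305]), 'ee_rot': array([[ 0.8996,  0.4367, -0.0009],
       [ 0.4367, -0.8996,  0.0017],
       [-0.0001, -0.0019, -1.    ]]), 'wrist_force': array([-0.7001,  0.6911,  0.1406]), 'wrist_torque': array([ 0.0104,  0.0093, -0.0109]), 'gripper_force': 0.0, 'finger_gap': 1.000398861869785}
{'camera_matrix': array([[469.8778,   0.    , 311.3742],
       [  0.    , 469.8778, 202.0169],
       [  0.    ,   0.    ,   1.    ]]), 'R': array([[ 0.016 , -0.9999,  0.004 ],
       [-0.9947, -0.0163, -0.1011],
       [ 0.1011, -0.0024, -0.9949]]), 't': array([0.1859, 0.5233, 1.0131])}
```

View pics/top1.png

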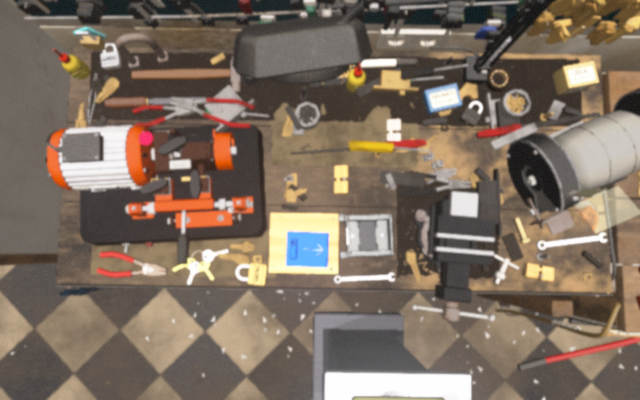

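View pics/scene1.png

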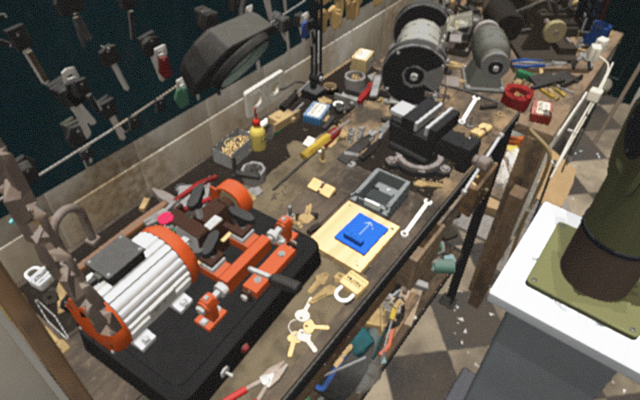

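Run:
```python
from h import *
z=load('top1'); im=z['im'][:,:,::-1]
a=cv2.resize(im[110:295,255:455],(800,740),interpolation=cv2.INTER_CUBIC)[:600]
a=cv2.resize(im[112:292,255:455],None,fx=3.3,fy=3.3,interpolation=cv2.INTER_CUBIC)
cv2.imwrite('pics/c1.png',a)
for u,v in [(341,178),(293,187),(395,128),(367,236),(308,248),(540,271)]: print(u,v,world(z,u,v))
```

```text
341 178 [0.5776 0.1283 0.0089]
293 187 [0.5536 0.2359 0.0218]
395 128 [0.694  0.0067 0.0134]
367 236 [0.4479 0.0684 0.0044]
308 248 [0.4189 0.2002 0.0246]
540 271 [ 0.3763 -0.317   0.006 ]
```

View pics/c1.png

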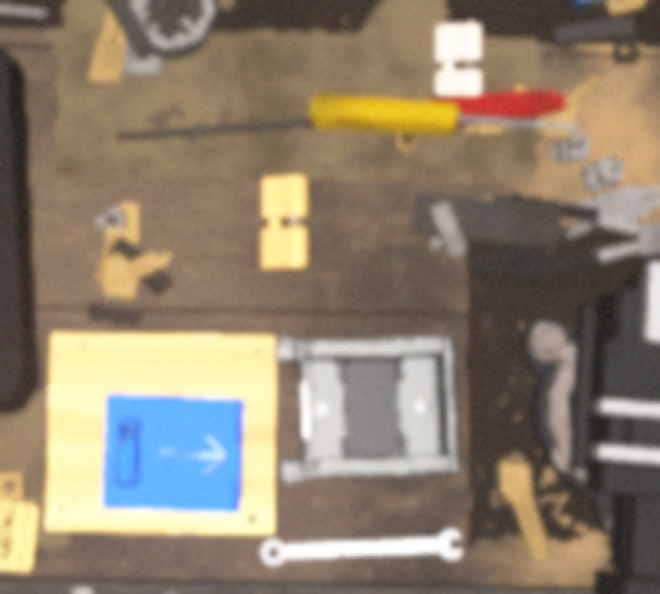

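Run:
```python
from h import *
z=load('top1'); P=cloud(z)[z['d']>0]
print('max height mm per 5cm cell; rows x 0.2..0.95, cols y 0.4..-0.65')
xs=np.arange(.2,.95,.05); ys=np.arange(.4,-.65,-.05)
for x in xs:
    print('%.2f'%x,[int(1e3*max(P[(abs(P[:,0]-x)<.025)&(abs(P[:,1]-y)<.025)][:,2],default=0)) for y in ys])
C=cloud(z)
for (u0,u1,v0,v1) in [(385,405,116,144)]:
    Q=C[v0:v1,u0:u1]; print((Q[...,2]*1e3).astype(int)[::2,::2])
w=get_calibration('wrist'); print(w['R'],-w['R'].T@w['t'])
```

```text
max height mm per 5cm cell; rows x 0.2..0.95, cols y 0.4..-0.65
0.20 [-908, -919, -912, -915, -916, -916, -918, -918, -915, -917, -918, -916, -915, -915, -918, -916, -926, -915, -125, -112, -215]
0.25 [-916, -914, -913, -918, -919, -918, -919, -916, -916, -918, -918, -919, -918, -911, -917, -927, 0, 0, -301, -82, -82]
0.30 [2, 0, 2, 0, 0, 4, -1, 3, 42, 120, 122, 131, 0, 5, 1, 0, 4, 0, -306, -77, -73]
0.35 [8, 24, 26, 24, 25, 24, 11, 11, 10, 120, 121, 6, 22, 24, 26, 21, 11, 12, 3, -83, -83]
0.40 [19, 22, 25, 45, 33, 39, 44, 45, 42, 150, 150, 150, 18, 17, 42, 18, 22, 19, 9, -83, -80]
0.45 [89, 86, 68, 44, 31, 32, 35, 13, 43, 151, 151, 149, 54, 299, 299, 298, 10, 16, 14, -82, -83]
0.50 [184, 128, 118, 33, 25, 38, 44, 44, 43, 149, 149, 149, 57, 290, 299, 300, 5, 2, 0, -83, -82]
0.55 [185, 151, 66, 54, 38, 19, 23, 52, 53, 51, 131, 131, 62, 224, 278, 195, 186, 153, 2, -86, -80]
0.60 [175, 175, 65, 62, 63, 17, 24, 50, 50, 52, 50, 32, 213, 223, 224, 206, 204, 182, 0, -83, -76]
0.65 [166, 168, 396, 397, 377, 58, 74, 77, 77, 74, 30, 63, 185, 202, 192, 204, 205, 189, 0, 0, -88]
0.70 [109, 332, 
[... 366 characters left out ...]
6, 234, 162, 3, -82, -82]
0.90 [134, 134, 134, 0, 0, 0, 132, 126, 130, 128, 134, 136, 136, 132, 118, 132, 137, 135, 132, 61, -15]
[[ 2 -2  0  1  0  4  1  2  2  2]
 [ 1  4  3  1  0  3  0 -1  2  0]
 [ 5  8  9  8 13 17 15 16  1  3]
 [ 0  6  8 12 13  9 16 17  0  2]
 [ 1  7 11 13 14 10 16 11  0 -2]
 [ 0  8  8 10 14 17 20 17 -1  0]
 [ 3  6 10 10 15 13 17 17 -1  1]
 [ 0  6  8 12 14 17 24 15  0  0]
 [ 4  2  1 11  2 13 27 16 -5 -2]
 [ 3 10 12 10 13 13 18 16 -1  1]
 [-1  7 14  9 13 13 15 14  0  1]
 [ 0  7 12 11 14 14 17 15  2  2]
 [ 2  7  7  8 12 15 16 16 -1 -2]
 [47 49 52 47 52 50 50 49 53 49]]
[[ 0.4367 -0.8996 -0.0014]
 [-0.8669 -0.4213  0.2665]
 [-0.2403 -0.1151 -0.9638]] [ 0.3336 -0.5329  0.3733]
```

{"api": "jog_arm", "payload": {"deltas": [[0.7, 0, 0, -0.04, 0, 0, 0.113], [0.7, 0, 0, -0.04, 0, 0, 0.113], [0.7, 0, 0, -0.04, 0, 0, 0.113], [0.7, 0, 0, -0.03, 0, 0, 0.113], [0.7, 0.02, -0.03, 0, 0, 0, 0], [0.7, 0.02, -0.03, 0, 0, 0, 0], [0.7, 0.02, -0.03, 0, 0, 0, 0], [0.7, 0.02, -0.03, 0, 0, 0, 0]]}}

```text
t: 0.77
eef_pos: [0.3533, -0.4407, 0.3811]
ee_rot: [[1.0, -0.001, -0.0], [-0.001, -1.0, 0.001], [-0.0, -0.001, -1.0]]
wrist_force: [1.3, 0.2, -0.0]
finger_gap: 0.696
gripper_force: 0.0
```

{"api": "jog_arm", "payload": {"deltas": [[0.7, 0.02, -0.034, 0, 0, 0, 0], [0.7, 0.02, -0.034, 0, 0, 0, 0], [0.7, 0.02, -0.034, 0, 0, 0, 0], [0.7, 0.02, -0.034, 0, 0, 0, 0], [0.7, 0.02, -0.034, 0, 0, 0, 0], [0.7, 0.02, -0.034, 0, 0, 0, 0], [0.7, 0.02, -0.034, 0, 0, 0, 0], [0.7, 0.02, -0.034, 0, 0, 0, 0]]}}

```text
t: 1.43
eef_pos: [0.5133, -0.1685, 0.381]
ee_rot: [[1.0, -0.0, -0.001], [-0.0, -1.0, 0.0], [-0.001, -0.0, -1.0]]
wrist_force: [0.5, -0.0, -0.4]
finger_gap: 0.7
gripper_force: 0.0
```

{"api": "jog_arm", "payload": {"deltas": [[0.7, 0.02, -0.034, 0, 0, 0, 0], [0.7, 0.02, -0.034, 0, 0, 0, 0], [0.7, 0.02, -0.034, 0, 0, 0, 0], [0.7, 0.02, -0.034, 0, 0, 0, 0], [0.7, 0.02, -0.034, 0.03, 0, 0, 0], [0.7, 0.01, 0, 0.03, 0, 0, 0], [0.7, 0, 0, 0.03, 0, 0, 0], [0.7, 0, 0, 0, 0, 0, 0]]}}

```text
t: 2.1
eef_pos: [0.6158, -0.0053, 0.2894]
ee_rot: [[1.0, 0.002, -0.013], [0.002, -1.0, -0.001], [-0.013, 0.001, -1.0]]
wrist_force: [-1.5, -0.7, -0.1]
finger_gap: 0.698
gripper_force: 0.0
```

Run:
```python
from h import *
s=ctrl.get_state(); print(s['t'],s['eef_pos'],s['q'],s['wrist_force'])
im,d,c=snap('wrist','w1'); print(-c['R'].T@c['t'])
```

```text
2.1 [ 0.6158 -0.0053  0.2894] [ 0.0218  0.6207 -0.1583  1.5076  0.1062  1.0352 -1.732 ] [-1.5227 -0.6937 -0.1267]
[ 0.6854 -0.0053  0.4313]
```

View pics/w1.png

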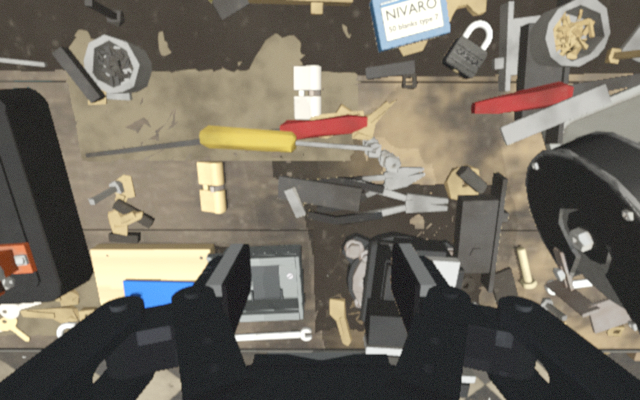

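Run:
```python
from h import *
z=load('w1'); C=cloud(z); im=z['im'].astype(int)
# silver: bright low saturation near (307,92)
sub=(slice(55,135),slice(275,345))
I=im[sub];Q=C[sub]
m=(Q[...,2]>0.004)&(I.min(-1)>130)&(I.max(-1)-I.min(-1)<70)&(z['d'][sub]>0)
n,l,st,ce=cv2.connectedComponentsWithStats(m.astype(np.uint8)); k=1+np.argmax(st[1:,4]); m=l==k
v,u=np.nonzero(m); print('px',u.min()+275,u.max()+275,v.min()+55,v.max()+55,m.sum())
P=Q[m]; r=cv2.minAreaRect((P[:,:2]*1e3).astype(np.float32)); print('rect',r)
print(np.percentile(P,[2,50,98],axis=0))
A=np.c_[P[:,:2]-P[:,:2].mean(0),np.ones(len(P))]; s=np.linalg.lstsq(A,P[:,2],rcond=None)[0]; print('plane',s,P.mean(0))
# yellow/red handle heights
for (u,v) in [(230,138),(270,138),(285,140),(300,127),(330,126),(360,122),(340,145)]: print(u,v,world(z,u,v))
# case: top rim points
sub=(slice(225,330),slice(230,320)); Q=C[sub]; m=(Q[...,2]>0.036)&(Q[...,2]<.046)
m&=(Q[...,0]<.54); P=Q[m]; print(len(P), np.percentile(P,[1,50,99],axis=0))
```

```text
px 293 344 66 119 1467
rect ((687.468505859375, -2.8772830963134766), (57.66361999511719, 58.09382247924805), 2.252454996109009)
[[ 0.6592 -0.029   0.0079]
 [ 0.6847  0.0081  0.0142]
 [ 0.7146  0.0244  0.023 ]]
plane [-0.0126 -0.2327  0.0144] [0.6856 0.007  0.0144]
230 138 [0.643  0.0855 0.0722]
270 138 [0.6429 0.0453 0.0708]
285 140 [0.6415 0.0298 0.0751]
300 127 [0.6522 0.0159 0.0503]
330 126 [ 0.6532 -0.0159  0.0497]
360 122 [ 0.657  -0.0483  0.0439]
340 145 [ 0.6356 -0.0259  0.0683]
1100 [[0.4062 0.0174 0.0365]
 [0.4408 0.0455 0.0397]
 [0.496  0.0943 0.0416]]
```

Run:
```python
from h import *
z=load('w1'); C=cloud(z); im=z['im'].astype(int)
sub=(slice(58,128),slice(285,330)); Q=C[sub]; I=im[sub]
m=(Q[...,2]>0.004)&(Q[...,2]<.03)&(I.min(-1)>120)&(Q[...,1]>-.016)&(Q[...,1]<.03)
P=Q[m]; print(cv2.minAreaRect((P[:,:2]*1e3).astype(np.float32)), np.percentile(P,[1,50,99],axis=0))
for y in (.024,.018,.012,.006,0,-.006,-.012): 
    k=abs(P[:,1]-y)<.003; print(y,k.sum(),P[k][:,2].mean().round(4))
# handles x max at z>0.05 etc
Q=C[100:175,180:400].reshape(-1,3)
for y in np.arange(.09,-.07,-.01):
    k=(abs(Q[:,1]-y)<.005)&(Q[:,0]>.61)&(Q[:,0]<.7)
    o=[]
    for h in (.03,.045,.055,.065):
        kk=k&(Q[:,2]>h); o.append((round(float(Q[kk][:,0].min()),3),round(float(Q[kk][:,0].max()),3)) if kk.sum()>3 else None)
    print(round(y,2),o, Q[k][:,2].max().round(3))
```

```text
((687.1510620117188, 6.118122100830078), (57.63882064819336, 40.7475700378418), 2.9988479614257812) [[ 0.6586 -0.0121  0.0072]
 [ 0.6869  0.0085  0.0139]
 [ 0.715   0.0248  0.0233]]
0.024 160 0.0089
0.018 273 0.0112
0.012 259 0.0131
0.006 261 0.0169
0 264 0.0172
-0.006 157 0.0148
-0.012 20 0.0221
0.09 [(0.63, 0.653), (0.63, 0.653), (0.63, 0.653), (0.633, 0.651)] 0.073
0.08 [(0.63, 0.652), (0.63, 0.652), (0.63, 0.652), (0.632, 0.651)] 0.073
0.07 [(0.629, 0.652), (0.629, 0.652), (0.629, 0.652), (0.631, 0.65)] 0.074
0.06 [(0.629, 0.651), (0.629, 0.651), (0.629, 0.651), (0.631, 0.65)] 0.075
0.05 [(0.628, 0.65), (0.628, 0.65), (0.628, 0.65), (0.63, 0.65)] 0.077
0.04 [(0.628, 0.655), (0.628, 0.655), (0.628, 0.65), (0.629, 0.65)] 0.077
0.03 [(0.627, 0.659), (0.627, 0.659), (0.627, 0.651), (0.628, 0.649)] 0.078
0.02 [(0.628, 0.659), (0.628, 0.657), (0.628, 0.649), (0.628, 0.649)] 0.077
0.01 [(0.634, 0.659), (0.634, 0.658), (0.634, 0.639), (0.634, 0.639)] 0.069
0.0 [(0.634, 0.66), (0.634, 0.659), (0.634, 0.638), (0.634, 0.638)] 0.07
-0.01 [(0.633, 0.685), (0.633, 0.685), (0.633, 0.685), (0.633, 0.685)] 0.431
-0.02 [(0.632, 0.663), (0.632, 0.661), (0.632, 0.637), (0.632, 0.637)] 0.071
-0.03 [(0.632, 0.664), (0.632, 0.662), (0.632, 0.637), (0.632, 0.637)] 0.073
-0.04 [(0.632, 0.664), (0.632, 0.662), (0.632, 0.636), (0.632, 0.636)] 0.072
-0.05 [(0.631, 0.664), (0.631, 0.655), (0.631, 0.635), (0.631, 0.635)] 0.072
-0.06 [(0.618, 0.662), (0.625, 0.635), (0.631, 0.635), (0.631, 0.635)] 0.072
```

{"api": "jog_arm", "payload": {"deltas": [[0.7, 0.03, 0, 0.03, 0, 0, 0], [0.7, 0.03, 0, 0.03, 0, 0, 0], [0.7, 0.01, -0.005, 0.03, 0, 0, 0], [0.7, 0, 0, 0.03, 0, 0, 0], [0.6, 0, 0, 0.03, 0, 0, 0], [0.6, 0, 0, 0, 0, 0, 0], [0.6, 0, 0, 0, 0, 0, 0]]}}

```text
t: 2.73
eef_pos: [0.6887, -0.0016, 0.1479]
ee_rot: [[1.0, -0.001, -0.001], [-0.001, -1.0, -0.0], [-0.001, 0.0, -1.0]]
wrist_force: [0.6, 0.6, 0.3]
finger_gap: 0.597
gripper_force: 0.0
```

Run:
```python
from h import *
s=ctrl.get_state(); print(s['eef_pos'])
im,d,c=snap('wrist','w2'); z=load('w2'); C=cloud(z); I=im.astype(int)
m=(C[...,2]>0.004)&(C[...,2]<.03)&(I.min(-1)>110)&(abs(C[...,0]-.69)<.045)&(abs(C[...,1]-.008)<.03)
n,l,st,ce=cv2.connectedComponentsWithStats(m.astype(np.uint8)); k=1+np.argmax(st[1:,4]); P=C[l==k]; print(st[k])
print(np.percentile(P,[1,50,99],axis=0))
for x in np.arange(.66,.72,.006):
    q=P[abs(P[:,0]-x)<.003]
    if len(q)>9: print(x.round(3),len(q),np.percentile(q[:,1],[1,99]),q[:,2].max().round(4))
```

```text
[ 0.6887 -0.0016  0.1479]
[ 287  151   59   80 2806]
[[ 0.6558 -0.0192  0.0071]
 [ 0.6833  0.0075  0.0142]
 [ 0.7159  0.0247  0.0236]]
0.66 407 [-0.0208  0.0246] 0.0246
0.666 299 [-0.0215  0.0245] 0.0234
0.672 264 [-0.0056  0.0244] 0.0189
0.678 262 [-0.0056  0.0251] 0.0186
0.684 203 [-0.0056  0.0242] 0.024
0.69 158 [-0.0051  0.0247] 0.0237
0.696 280 [-0.0056  0.0246] 0.0185
0.702 285 [-0.0056  0.0245] 0.0185
0.708 291 [-0.0055  0.0251] 0.0191
0.714 299 [-0.0055  0.025 ] 0.0184
```

View pics/w2.png

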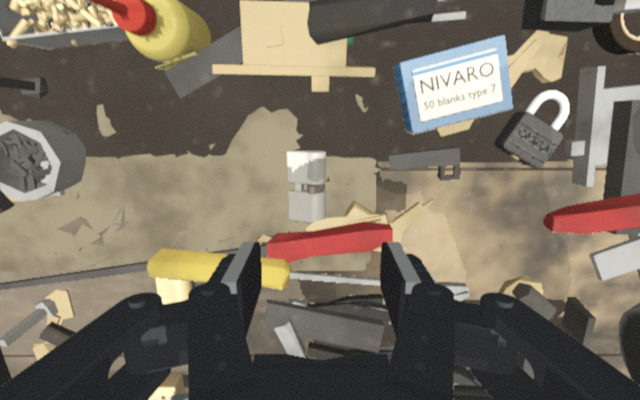

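Run:
```python
from h import *
z=load('w2'); C=cloud(z)
for a,b in ((190,290),(370,470)):
    Q=C[235:400,a:b]; m=(Q[...,2]>.1)&(Q[...,2]<.2)&(z['d'][235:400,a:b]>0); P=Q[m]
    print(len(P),np.percentile(P,[0.5,50,99.5],axis=0)); k=P[:,2]<np.percentile(P[:,2],5); print(P[k].min(0),P[k].max(0))
```

```text
3104 [[0.6782 0.0236 0.1527]
 [0.6973 0.0255 0.1798]
 [0.7029 0.0372 0.1998]]
[0.6778 0.0236 0.1511] [0.7003 0.0338 0.1575]
3336 [[ 0.6784 -0.0464  0.1525]
 [ 0.6964 -0.0296  0.1814]
 [ 0.7027 -0.0271  0.1999]]
[ 0.6778 -0.034   0.1507] [ 0.7001 -0.0272  0.1576]
```

Run:
```python
from h import *
z=load('w2'); C=cloud(z)
for u,v in [(250,40),(300,40),(340,70),(380,20),(460,20),(450,100),(190,40),(240,100),(170,30),(430,60),(300,5)]: print(u,v,world(z,u,v))
z=load('top1'); P=cloud(z)[z['d']>0]
for x in np.arange(.72,.86,.02):
    print('%.2f'%x,[int(1e3*max(P[(abs(P[:,0]-x)<.01)&(abs(P[:,1]-y)<.01)][:,2],default=0)) for y in np.arange(.1,-.1,-.02)])
```

```text
250 40 [0.7909 0.0405 0.0599]
300 40 [0.7912 0.0105 0.0579]
340 70 [ 0.7739 -0.0141  0.0583]
380 20 [ 0.7979 -0.0343  0.0801]
460 20 [ 0.8132 -0.1059  0.002 ]
450 100 [ 0.7558 -0.0963  0.024 ]
190 40 [0.7928 0.0809 0.0477]
240 100 [0.7559 0.0614 0.0018]
170 30 [0.796  0.0869 0.063 ]
430 60 [ 0.783  -0.0792  0.0248]
300 5 [0.8098 0.01   0.0606]
0.72 [342, 4, 8, 4, 13, 17, 5, 5, 20, 25]
0.74 [343, 5, 6, 5, 4, 6, 5, 6, 26, 31]
0.76 [427, 44, 64, 64, 64, 61, 60, 59, 26, 29]
0.78 [424, 405, 405, 405, 402, 399, 399, 396, 29, 30]
0.80 [123, 340, 338, 65, 63, 82, 86, 392, 83, 75]
0.82 [55, 334, 335, 58, 59, 37, 275, 289, 289, 75]
0.84 [270, 273, 21, 278, 279, 279, 289, 290, 290, 299]
0.86 [213, 213, 212, 181, 266, 256, 245, 272, 182, 256]
```

{"api": "jog_arm", "payload": {"deltas": [[0.6, 0.004, -0.011, 0.03, 0, 0, 0], [0.6, 0, 0, 0.04, 0, 0, 0], [0.6, 0, 0, 0.035, 0, 0, 0], [0.6, 0, 0, 0.02, 0, 0, 0], [0.6, 0, 0, 0, 0, 0, 0]]}}

```text
t: 3.2
eef_pos: [0.6914, 0.0099, 0.0206]
ee_rot: [[1.0, -0.0, -0.004], [-0.0, -1.0, -0.0], [-0.004, 0.0, -1.0]]
wrist_force: [-0.7, -0.9, 0.1]
finger_gap: 0.597
gripper_force: 0.0
```

{"api": "jog_arm", "payload": {"deltas": [[0.6, 0.001, 0, 0.01, 0, 0, 0], [0.6, 0, 0, 0.008, 0, 0, 0], [0.6, 0, 0, 0, 0, 0, 0], [0.6, 0, 0, 0, 0, 0, 0]]}}

```text
t: 3.53
eef_pos: [0.6948, 0.0102, 0.0056]
ee_rot: [[1.0, -0.0, 0.002], [-0.0, -1.0, 0.0], [0.002, -0.0, -1.0]]
wrist_force: [-0.5, 0.1, 0.1]
finger_gap: 0.602
gripper_force: 0.0
```

{"api": "jog_arm", "payload": {"deltas": [[0.5, -0.001, 0, 0.005, 0, 0, 0], [0.45, 0, 0, 0, 0, 0, 0], [0.4, 0, 0, 0, 0, 0, 0], [0.3, 0, 0, 0, 0, 0, 0], [0.2, 0, 0, 0, 0, 0, 0], [0.2, 0, 0, 0, 0, 0, 0], [0.2, 0, 0, 0, 0, 0, 0]]}}

```text
t: 4.12
eef_pos: [0.6931, 0.01, 0.0001]
ee_rot: [[1.0, -0.0, 0.001], [-0.0, -1.0, -0.0], [0.001, 0.0, -1.0]]
wrist_force: [-2.1, -0.3, 5.0]
finger_gap: 0.335
gripper_force: 59.7
```

{"api": "jog_arm", "payload": {"deltas": [[0.2, 0, 0, -0.008, 0, 0, 0], [0.2, 0, 0, -0.02, 0, 0, 0], [0.2, 0, 0, -0.035, 0, 0, 0], [0.2, 0, 0, -0.04, 0, 0, 0], [0.2, 0, 0, -0.03, 0, 0, 0], [0.2, -0.03, -0.008, -0.02, 0, 0, 0], [0.2, -0.035, -0.012, -0.015, 0, 0, 0], [0.2, -0.035, -0.012, -0.01, 0, 0, 0]]}}

```text
t: 4.78
eef_pos: [0.5925, 0.0422, 0.1791]
ee_rot: [[1.0, -0.002, 0.003], [-0.002, -1.0, 0.0], [0.003, -0.0, -1.0]]
wrist_force: [-0.0, 1.0, -1.9]
finger_gap: 0.328
gripper_force: 59.6
```

{"api": "jog_arm", "payload": {"deltas": [[0.2, -0.035, -0.012, -0.015, 0, 0, 0], [0.2, -0.035, -0.012, -0.015, 0, 0, 0], [0.2, -0.035, -0.012, -0.015, 0, 0, 0], [0.2, -0.035, -0.012, -0.015, 0, 0, 0], [0.2, -0.035, -0.012, -0.015, 0, 0, 0], [0.2, -0.03, -0.01, -0.01, 0, 0, 0], [0.2, 0, 0, 0, 0, 0, 0], [0.2, 0, 0, 0, 0, 0, 0]]}}

```text
t: 5.45
eef_pos: [0.3866, 0.1128, 0.263]
ee_rot: [[1.0, 0.003, 0.001], [0.003, -1.0, 0.0], [0.001, -0.0, -1.0]]
wrist_force: [1.2, 0.4, -1.6]
finger_gap: 0.329
gripper_force: 59.6
```

Run:
```python
from h import *
s=ctrl.get_state(); print(s['t'],s['eef_pos'],s['finger_gap'],s['gripper_force'],s['wrist_force'])
snap('wrist','w3')
```

```text
5.45 [0.3866 0.1128 0.263 ] 0.3287960915447453 59.59840169933159 [ 1.1621  0.4353 -1.5936]
```

View pics/w3.png

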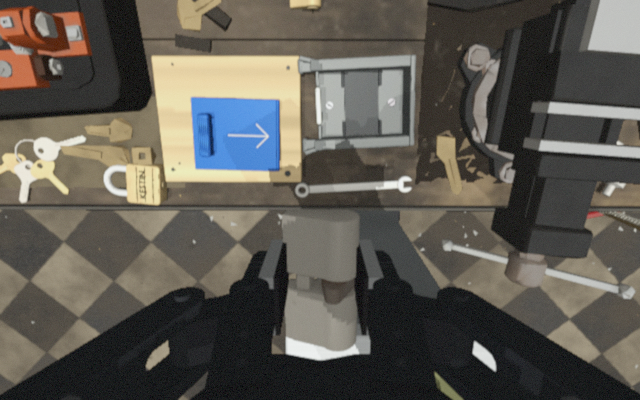

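Run:
```python
from h import *
z=load('w3'); C=cloud(z); I=z['im'].astype(int)
# lid
m=(I[...,2]>120)&(I[...,2]-I[...,0]>70)
n,l,st,ce=cv2.connectedComponentsWithStats(m.astype(np.uint8)); k=1+np.argmax(st[1:,4]); print(st[k])
M=l==k; P=C[M]; zz=np.median(P[:,2]); print('lid z',np.percentile(P[:,2],[2,20,50,80,98]))
pl=P[abs(P[:,2]-zz)<.006]
print('lid rect',cv2.minAreaRect((pl[:,:2]*1e3).astype(np.float32)),np.percentile(pl,[.5,99.5],axis=0))
# pixel hull with plane z
cn=cv2.findContours(M.astype(np.uint8),cv2.RETR_EXTERNAL,cv2.CHAIN_APPROX_NONE)[0][0][:,0]
W=np.array([world(z,a,b,0.0272)[:2] for a,b in cn]); print('lid hull',cv2.minAreaRect((W*1e3).astype(np.float32)))
bar=P[P[:,2]>zz+.009]; print('bar',len(bar),bar.mean(0),cv2.minAreaRect((bar[:,:2]*1e3).astype(np.float32)))
# case
Q=C[40:165,290:430]; 
for h0,h1 in ((.036,.044),(.027,.033),(.006,.013),(.0,.006)):
    k=(Q[...,2]>h0)&(Q[...,2]<h1)&(Q[...,0]>.39)&(Q[...,0]<.51)&(Q[...,1]<.135)&(Q[...,1]>.0)
    p=Q[k]; print(h0,len(p),np.percentile(p,[1,50,99],axis=0).ravel(), cv2.minAreaRect((p[:,:2]*1e3).astype(np.float32)))
a=cv2.resize(z['im'][40:170,180:430,::-1],(800,416),interpolation=cv2.INTER_CUBIC); cv2.imwrite('pics/c3.png',a)
```

```text
[ 191   98   88   72 5736]
lid z [0.0258 0.0268 0.0275 0.0284 0.0422]
lid rect ((418.1387634277344, 202.55776977539062), (90.26437377929688, 74.1878890991211), 88.49544525146484) [[0.3815 0.1574 0.0254]
 [0.4548 0.2472 0.0296]]
lid hull ((418.3323669433594, 202.60519409179688), (89.99461364746094, 74.11578369140625), 88.49864959716797)
bar 531 [0.4205 0.2257 0.0604] ((442.30401611328125, 183.74447631835938), (42.10528564453125, 137.56390380859375), 26.39049530029297)
0.036 2615 [0.4028 0.0184 0.0369 0.4705 0.0634 0.0398 0.4946 0.1288 0.0421] ((450.0470275878906, 74.70660400390625), (95.0336685180664, 113.49156951904297), 3.1457998752593994)
0.027 682 [0.4029 0.0222 0.0273 0.4487 0.1153 0.0299 0.4897 0.1343 0.0326] ((447.5164794921875, 78.01193237304688), (90.97807312011719, 110.9821548461914), 1.724483847618103)
0.006 789 [0.3995 0.022  0.006  0.4491 0.0653 0.0069 0.4857 0.1346 0.0128] ((438.6012268066406, 79.74574279785156), (89.78779602050781, 114.41212463378906), 2.924722909927368)
0.0 7565 [0.3918 0.0009 0.     0.4532 0.0688 0.0038 0.5095 0.1336 0.0059] ((450.215576171875, 67.366943359375), (119.020751953125, 134.8437957763672), 0.1566547304391861)
```

View pics/c3.png

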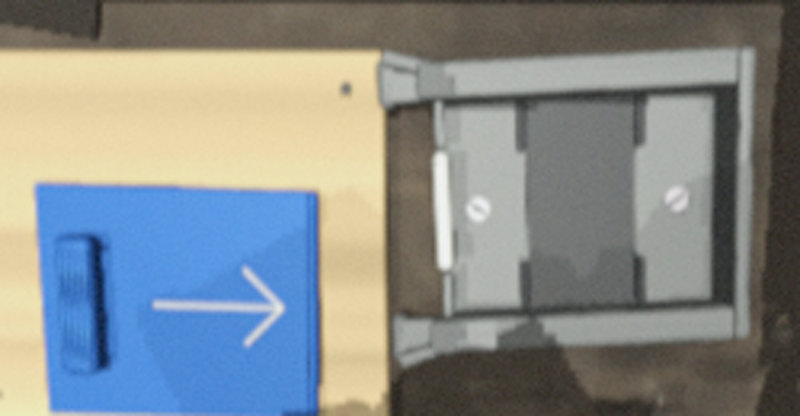

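Run:
```python
from h import *
z=load('w3')
def w(u,v,h): return world(z,180+(u+.5)/3.2-.5,40+(v+.5)/3.2-.5,h)[:2]
def seg(n,a,b,h):
    A,B=w(*a,h),w(*b,h); d=B-A; print(n,A,B,'dir',d/np.linalg.norm(d))
print(-z['R'].T@z['t'])
seg('lip far inner',(460,98),(738,88),.0395)
seg('lip near inner',(460,318),(733,303),.0395)
seg('outer far',(460,60),(750,48),.0395)
seg('endwall outer',(754,48),(748,336),.0395)
seg('endwall inner',(738,52),(735,332),.0395)
seg('cradle L',(526,150),(526,260),.0040)
seg('cradle R',(635,150),(636,258),.0040)
seg('ridge front',(446,152),(452,270),.0298)
seg('ridge back',(433,152),(438,268),.0298)
seg('screws',(478,208),(677,198),.006)
seg('bar far',(58,237),(99,234),.041)
seg('bar near',(65,370),(104,372),.041)
seg('lid front',(318,192),(318,412),.027)
seg('lid back',(37,184),(52,410),.027)
# top camera lid/case check
z=load('top1'); C=cloud(z); 
Q=C[205:265,330:400]; k=(Q[...,2]>.033)&(Q[...,2]<.048)&(Q[...,1]<.125); p=Q[k]; print(len(p),np.percentile(p,[1,50,99],axis=0).ravel(),cv2.minAreaRect((p[:,:2]*1e3).astype(np.float32)))
I=z['im'].astype(int); m=(I[...,2]-I[...,0]>60)&(I[...,2]>120); m[:220]=0;m[275:]=0;m[:,:270]=0;m[:,345:]=0
v,u=np.nonzero(m); W=np.array([world(z,a,b,.0272)[:2] for a,b in zip(u,v)]); print('lid top cam',cv2.minAreaRect((W*1e3).astype(np.float32)))
```

```text
[0.454  0.1128 0.4059]
lip far inner [0.4821 0.11  ] [0.4853 0.0251] dir [ 0.0368 -0.9993]
lip near inner [0.4154 0.1096] [0.4204 0.0222] dir [ 0.0573 -0.9984]
outer far [0.493 0.11 ] [0.4967 0.0223] dir [ 0.0416 -0.9991]
endwall outer [0.4967 0.0211] [0.4099 0.0166] dir [-0.9987 -0.0516]
endwall inner [0.4955 0.0258] [0.4111 0.0209] dir [-0.9983 -0.0587]
cradle L [0.4683 0.0872] [0.4317 0.0865] dir [-0.9998 -0.0205]
cradle R [0.4684 0.0502] [0.4325 0.0482] dir [-0.9984 -0.0557]
ridge front [0.4667 0.1143] [0.4299 0.1122] dir [-0.9985 -0.0549]
ridge back [0.4667 0.1184] [0.4305 0.1168] dir [-0.999  -0.0438]
screws [0.4492 0.1034] [0.4527 0.0354] dir [ 0.0514 -0.9987]
bar far [0.4404 0.2361] [0.4414 0.2232] dir [ 0.0735 -0.9973]
bar near [0.3984 0.2376] [0.3978 0.225 ] dir [-0.0488 -0.9988]
lid front [0.4543 0.1556] [0.3822 0.1576] dir [-0.9996  0.0282]
lid back [0.4565 0.2461] [0.3826 0.248 ] dir [-0.9997  0.0251]
542 [0.403  0.0179 0.0338 0.4513 0.0597 0.0398 0.4932 0.1226 0.044 ] ((446.17254638671875, 70.74535369873047), (93.26287841796875, 108.92940521240234), 1.0893182754516602)
lid top cam ((417.0389709472656, 202.22308349609375), (89.36222839355469, 73.66596984863281), 88.58704376220703)
```

{"api": "jog_arm", "payload": {"deltas": [[0.2, 0.025, 0.015, 0.01, 0, 0, -0.025], [0.2, 0.025, 0.015, 0.02, 0, 0, -0.025], [0.2, 0.018, 0.014, 0.03, 0, 0, 0], [0.2, 0, 0, 0.04, 0, 0, 0], [0.2, 0, 0, 0.04, 0, 0, 0], [0.2, 0, 0, 0.03, 0, 0, 0], [0.2, 0, 0, 0, 0, 0, 0], [0.2, 0, 0, 0, 0, 0, 0]]}}

```text
t: 6.17
eef_pos: [0.4566, 0.069, 0.0907]
ee_rot: [[0.999, 0.049, -0.003], [0.049, -0.999, -0.001], [-0.003, 0.001, -1.0]]
wrist_force: [0.3, 0.2, -1.1]
finger_gap: 0.328
gripper_force: 60.2
```

{"api": "jog_arm", "payload": {"deltas": [[0.2, -0.002, 0, 0.02, 0, 0, 0], [0.2, 0, 0, 0.02, 0, 0, 0], [0.2, 0, 0, 0.005, 0, 0, 0], [0.2, 0, 0, 0, 0, 0, 0], [0.2, 0, 0, 0, 0, 0, 0]]}}

```text
t: 6.58
eef_pos: [0.4561, 0.0698, 0.0486]
ee_rot: [[0.999, 0.049, 0.003], [0.049, -0.999, 0.0], [0.003, -0.0, -1.0]]
wrist_force: [0.4, 0.7, -1.9]
finger_gap: 0.332
gripper_force: 60.2
```

{"api": "jog_arm", "payload": {"deltas": [[0.2, -0.001, 0.001, 0.015, 0, 0, 0], [0.2, 0, 0, 0.01, 0, 0, 0], [0.2, 0, 0, 0.006, 0, 0, 0], [0.2, 0, 0, 0, 0, 0, 0], [0.2, 0, 0, 0, 0, 0, 0]]}}

```text
t: 7.0
eef_pos: [0.4545, 0.0687, 0.0167]
ee_rot: [[0.999, 0.05, -0.001], [0.05, -0.999, -0.0], [-0.001, 0.0, -1.0]]
wrist_force: [-0.1, 1.1, -1.3]
finger_gap: 0.328
gripper_force: 60.2
```

{"api": "jog_arm", "payload": {"deltas": [[0.2, 0, 0, 0.004, 0, 0, 0], [0.2, 0, 0, 0.003, 0, 0, 0], [0.2, 0, 0, 0.002, 0, 0, 0], [0.2, 0, 0, 0, 0, 0, 0]]}}

```text
t: 7.33
eef_pos: [0.4543, 0.0684, 0.0105]
ee_rot: [[0.999, 0.051, -0.001], [0.051, -0.999, -0.001], [-0.001, 0.001, -1.0]]
wrist_force: [-0.5, 0.6, -2.3]
finger_gap: 0.333
gripper_force: 60.2
```

{"api": "jog_arm", "payload": {"deltas": [[0.2, 0, 0, 0.002, 0, 0, 0], [0.2, 0, 0, 0.001, 0, 0, 0], [0.2, 0, 0, 0.001, 0, 0, 0], [0.2, 0, 0, 0, 0, 0, 0]]}}

```text
t: 7.67
eef_pos: [0.4548, 0.0685, 0.0069]
ee_rot: [[0.999, 0.05, -0.002], [0.05, -0.999, -0.001], [-0.002, 0.001, -1.0]]
wrist_force: [-0.6, -0.7, -2.2]
finger_gap: 0.327
gripper_force: 60.2
```

{"api": "jog_arm", "payload": {"deltas": [[0.2, 0, 0, 0.001, 0, 0, 0], [0.2, 0, 0, 0.001, 0, 0, 0], [0.2, 0, 0, 0, 0, 0, 0]]}}

```text
t: 7.92
eef_pos: [0.4551, 0.0686, 0.005]
ee_rot: [[0.999, 0.05, -0.004], [0.05, -0.999, -0.001], [-0.004, 0.001, -1.0]]
wrist_force: [0.5, 0.8, -1.7]
finger_gap: 0.329
gripper_force: 60.2
```

{"api": "jog_arm", "payload": {"deltas": [[0.2, 0, 0, 0.001, 0, 0, 0], [0.2, 0, 0, 0.0005, 0, 0, 0], [0.2, 0, 0, 0, 0, 0, 0]]}}

```text
t: 8.17
eef_pos: [0.4554, 0.0686, 0.004]
ee_rot: [[0.999, 0.05, -0.004], [0.05, -0.999, -0.001], [-0.004, 0.001, -1.0]]
wrist_force: [-0.6, -0.0, 0.8]
finger_gap: 0.328
gripper_force: 60.7
```

{"api": "jog_arm", "payload": {"deltas": [[0.2, 0, 0, 0.0005, 0, 0, 0], [0.36, 0, 0, 0, 0, 0, 0], [0.4, 0, 0, 0, 0, 0, 0], [0.45, 0, 0, 0, 0, 0, 0], [0.5, 0, 0, 0, 0, 0, 0], [0.5, 0, 0, 0, 0, 0, 0]]}}

```text
t: 8.67
eef_pos: [0.4556, 0.0687, 0.0034]
ee_rot: [[0.999, 0.05, -0.005], [0.05, -0.999, -0.001], [-0.005, 0.001, -1.0]]
wrist_force: [0.1, -0.3, -0.6]
finger_gap: 0.5
gripper_force: 0.0
```

{"api": "jog_arm", "payload": {"deltas": [[0.5, 0, 0, -0.01, 0, 0, 0], [0.5, 0, 0, -0.03, 0, 0, 0], [0.5, 0, 0, -0.04, 0, 0, 0], [0.5, 0, 0, -0.04, 0, 0, 0.0255], [0.5, -0.03, -0.03, -0.04, 0, 0, 0.0255], [0.5, -0.03, -0.03, -0.02, 0, 0, 0.0255], [0.5, -0.025, -0.02, 0, 0, 0, 0], [0.5, 0, 0, 0, 0, 0, 0]]}}

```text
t: 9.33
eef_pos: [0.3791, 0.1428, 0.1716]
ee_rot: [[1.0, -0.014, -0.004], [-0.014, -1.0, 0.002], [-0.004, -0.002, -1.0]]
wrist_force: [0.2, -0.3, 0.5]
finger_gap: 0.503
gripper_force: 0.0
```

{"api": "jog_arm", "payload": {"deltas": [[0.5, 0, 0, 0, 0, 0, 0], [0.5, 0, 0, 0, 0, 0, 0]]}}

```text
t: 9.5
eef_pos: [0.3835, 0.1367, 0.17]
ee_rot: [[1.0, -0.026, -0.005], [-0.026, -1.0, -0.002], [-0.005, 0.002, -1.0]]
wrist_force: [-0.6, 0.0, -0.3]
finger_gap: 0.503
gripper_force: 0.0
```

Run:
```python
from h import *
s=ctrl.get_state(); print(s['t'],s['eef_pos'],s['ee_rot'][0],s['wrist_force'])
snap('wrist','w4'); z=load('w4'); C=cloud(z); I=z['im'].astype(int)
m=(I[...,2]>120)&(I[...,2]-I[...,0]>70)
n,l,st,ce=cv2.connectedComponentsWithStats(m.astype(np.uint8)); k=1+np.argmax(st[1:,4]); print(st[k])
M=l==k;P=C[M]
cn=cv2.findContours(M.astype(np.uint8),cv2.RETR_EXTERNAL,cv2.CHAIN_APPROX_NONE)[0][0][:,0]
W=np.array([world(z,a,b,0.0272)[:2] for a,b in cn]); print('lid hull',cv2.minAreaRect((W*1e3).astype(np.float32)))
b=P[(P[:,2]>.037)&(P[:,2]<.046)]; print('bar',len(b),b.mean(0),cv2.minAreaRect((b[:,:2]*1e3).astype(np.float32)))
```

```text
9.5 [0.3835 0.1367 0.17  ] [ 0.9996 -0.0263 -0.0047] [-0.6318  0.0298 -0.2559]
[ 176   96  119   93 9984]
lid hull ((418.0027770996094, 202.2200927734375), (90.90121459960938, 73.63479614257812), 88.49514770507812)
bar 864 [0.4189 0.232  0.0413] ((418.12677001953125, 232.5565643310547), (11.936495780944824, 43.236053466796875), 88.8527603149414)
```

View pics/w4.png

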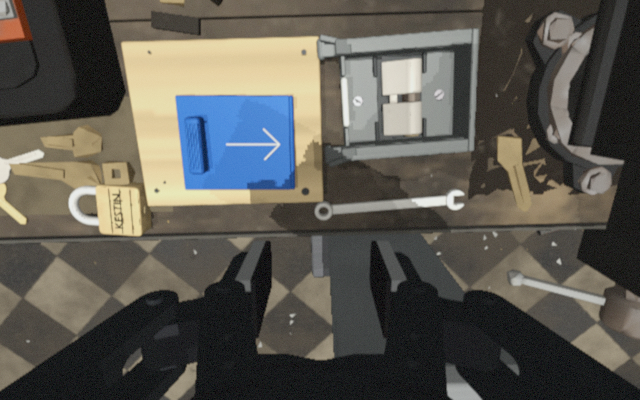

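{"api": "jog_arm", "payload": {"deltas": [[0.5, 0.011, -0.032, 0.01, 0, 0, 0], [0.5, 0.011, -0.032, 0.02, 0, 0, 0], [0.5, 0.0105, -0.0325, 0.03, 0, 0, 0], [0.45, 0, 0, 0.03, 0, 0, 0], [0.4, 0, 0, 0, 0, 0, 0], [0.4, 0, 0, 0, 0, 0, 0], [0.4, 0, 0, 0, 0, 0, 0]]}}

```text
t: 10.13
eef_pos: [0.4173, 0.2278, 0.0827]
ee_rot: [[1.0, -0.03, -0.006], [-0.03, -1.0, -0.003], [-0.005, 0.003, -1.0]]
wrist_force: [-0.1, -0.9, 0.3]
finger_gap: 0.402
gripper_force: 0.0
```

{"api": "jog_arm", "payload": {"deltas": [[0.4, 0.001, -0.0045, 0.015, 0.002, 0.004, 0], [0.4, 0, 0, 0.015, 0, 0, 0], [0.4, 0, 0, 0.008, 0, 0, 0], [0.4, 0, 0, 0, 0, 0, 0], [0.4, 0, 0, 0, 0, 0, 0]]}}

```text
t: 10.55
eef_pos: [0.4184, 0.2336, 0.0451]
ee_rot: [[1.0, -0.028, -0.0], [-0.028, -1.0, 0.001], [-0.0, -0.0, -1.0]]
wrist_force: [0.2, 0.3, 0.1]
finger_gap: 0.401
gripper_force: 0.0
```

{"api": "jog_arm", "payload": {"deltas": [[0.4, 0, 0.001, 0.008, 0, 0, 0], [0.4, 0, 0, 0.005, 0, 0, 0], [0.4, 0, 0, 0.002, 0, 0, 0], [0.4, 0, 0, 0, 0, 0, 0], [0.4, 0, 0, 0, 0, 0, 0]]}}

```text
t: 10.97
eef_pos: [0.4179, 0.2334, 0.0292]
ee_rot: [[1.0, -0.027, -0.001], [-0.027, -1.0, 0.0], [-0.001, -0.0, -1.0]]
wrist_force: [-0.5, 0.6, -0.8]
finger_gap: 0.4
gripper_force: 0.0
```

Good height. Close on the bar.

{"api": "jog_arm", "payload": {"deltas": [[0.3, 0, 0.001, -0.0005, 0, 0, 0], [0.25, 0, 0, 0, 0, 0, 0], [0.2, 0, 0, 0, 0, 0, 0], [0.15, 0, 0, 0, 0, 0, 0], [0.08, 0, 0, 0, 0, 0, 0], [0.05, 0, 0, 0, 0, 0, 0], [0.05, 0, 0, 0, 0, 0, 0]]}}

```text
t: 11.55
eef_pos: [0.418, 0.2326, 0.0301]
ee_rot: [[1.0, -0.026, -0.0], [-0.026, -1.0, 0.001], [-0.0, -0.001, -1.0]]
wrist_force: [-0.7, -0.6, 5.0]
finger_gap: 0.117
gripper_force: 59.8
```

{"api": "jog_arm", "payload": {"deltas": [[0.05, 0, 0, -0.005, 0, 0, 0], [0.05, 0, 0, -0.01, 0, 0, 0], [0.05, 0, 0, -0.01, 0, 0, -0.0255], [0.05, 0, 0, 0, 0, 0, -0.0255], [0.05, 0, 0, 0, 0, 0, -0.0255], [0.05, 0.012, 0.009, 0, 0, 0, 0], [0.05, 0.013, 0.009, 0, 0, 0, 0], [0.05, 0, 0, 0, 0, 0, 0]]}}

```text
t: 12.22
eef_pos: [0.4464, 0.2132, 0.0542]
ee_rot: [[0.999, 0.046, 0.001], [0.046, -0.999, -0.001], [0.001, 0.001, -1.0]]
wrist_force: [0.7, 0.4, -0.4]
finger_gap: 0.118
gripper_force: 58.9
```

{"api": "jog_arm", "payload": {"deltas": [[0.05, 0, 0, 0, 0, 0, 0], [0.05, 0, 0, 0, 0, 0, 0]]}}

```text
t: 12.38
eef_pos: [0.4428, 0.2159, 0.0543]
ee_rot: [[0.999, 0.051, -0.002], [0.051, -0.999, 0.001], [-0.002, -0.001, -1.0]]
wrist_force: [-0.7, 0.5, -0.7]
finger_gap: 0.121
gripper_force: 58.9
```

Run:
```python
from h import *
s=ctrl.get_state(); print(s['t'],s['eef_pos'],s['ee_rot'],s['wrist_force'],s['finger_gap'])
snap('wrist','w5'); z=load('w5'); C=cloud(z); I=z['im'].astype(int)
m=(I[...,2]>110)&(I[...,2]-I[...,0]>60)
v,u=np.nonzero(m); print(u.min(),u.max(),v.min(),v.max())
P=C[m]; print(np.percentile(P,[1,50,99],axis=0))
p=P[(P[:,2]>.03)&(P[:,2]<.065)]; A=np.c_[p[:,:2]-p[:,:2].mean(0),np.ones(len(p))]; print(len(p),np.linalg.lstsq(A,p[:,2],rcond=None)[0],p.mean(0))
```

```text
12.3833 [0.4428 0.2159 0.0543] [[ 0.9987  0.0506 -0.0022]
 [ 0.0506 -0.9987  0.0006]
 [-0.0022 -0.0007 -1.    ]] [-0.6965  0.499  -0.6974] 0.12059561658993925
284 499 171 326
[[0.4098 0.1407 0.0499]
 [0.4641 0.1768 0.0515]
 [0.4838 0.231  0.0662]]
16771 [-0.0112  0.0056  0.0516] [0.4607 0.1788 0.0516]
```

View pics/w5.png

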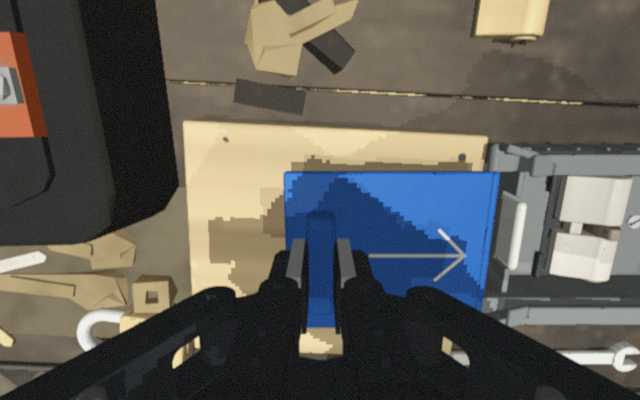

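Run:
```python
from h import *
z=load('w5'); C=cloud(z); I=z['im'].astype(int)
m=((I[...,2]>110)&(I[...,2]-I[...,0]>60))
up=[(u,np.nonzero(m[:,u])[0].min()) for u in range(300,490,5)]
W=np.array([world(z,u,v-.5,.0516)[:2] for u,v in up]); f=np.polyfit(W[:,1],W[:,0],1); print('lid far edge slope dx/dy',f[0],'x at y=.17',np.polyval(f,.17), 'resid',np.std(W[:,0]-np.polyval(f,W[:,1])))
fr=[(np.nonzero(m[v,:])[0].max(),v) for v in range(180,290,5)]
W=np.array([world(z,u+.5,v,.0496)[:2] for u,v in fr]); g=np.polyfit(W[:,0],W[:,1],1); print('front slope dy/dx',g[0],'y at x=.445',np.polyval(g,.445))
# case lips: points with z .036-.043
Q=C[140:335,500:640].reshape(-1,3); k=(Q[:,2]>.0365)&(Q[:,2]<.0425)&(Q[:,1]<.11); q=Q[k]
for y in np.arange(.1,.05,-.01):
    a=q[abs(q[:,1]-y)<.004]; far=a[a[:,0]>.45][:,0]; near=a[a[:,0]<.45][:,0]
    print(y.round(2),np.percentile(far,[2,98]) if len(far)>5 else None,np.percentile(near,[2,98]) if len(near)>5 else None)
```

```text
lid far edge slope dx/dy -0.052780265650805826 x at y=.17 0.48388836530925855 resid 0.0001366985822820399
front slope dy/dx 0.04933878328218169 y at x=.445 0.1392283574236676
0.1 [0.4834 0.4927] [0.4052 0.4152]
0.09 [0.4834 0.4932] [0.4055 0.4155]
0.08 [0.4838 0.4937] [0.4063 0.4162]
0.07 [0.4839 0.4897] [0.4067 0.4166]
0.06 None [0.4073 0.417 ]
```

{"api": "jog_arm", "payload": {"deltas": [[0.05, 0, 0, 0.008, 0, 0.005, 0], [0.05, 0, 0, 0.006, 0, 0, 0], [0.05, 0, 0, 0.002, 0, 0, 0], [0.05, 0, 0.003, 0, 0, 0, 0], [0.05, 0, 0.005, 0, 0, 0, 0], [0.05, 0, 0.004, 0, 0, 0, 0], [0.05, 0, 0, 0, 0, 0, 0], [0.05, 0, 0, 0, 0, 0, 0]]}}

```text
t: 13.1
eef_pos: [0.4446, 0.2031, 0.0389]
ee_rot: [[0.999, 0.049, 0.004], [0.049, -0.999, 0.001], [0.004, -0.0, -1.0]]
wrist_force: [0.7, 0.4, -0.5]
finger_gap: 0.119
gripper_force: 58.9
```

{"api": "jog_arm", "payload": {"deltas": [[0.05, 0, 0, 0.001, 0, 0, 0], [0.05, 0, 0, 0.0005, 0, 0, 0], [0.05, 0, 0, 0, 0, 0, 0]]}}

```text
t: 13.35
eef_pos: [0.4444, 0.2039, 0.0372]
ee_rot: [[0.999, 0.05, 0.004], [0.05, -0.999, 0.001], [0.004, -0.001, -1.0]]
wrist_force: [-0.6, -0.1, -0.2]
finger_gap: 0.115
gripper_force: 58.9
```

{"api": "jog_arm", "payload": {"deltas": [[0.05, 0, 0.002, 0, 0, 0, 0], [0.05, 0, 0.003, 0, 0, 0, 0], [0.05, 0, 0.003, 0, 0, 0, 0], [0.05, 0, 0.003, 0, 0, 0, 0], [0.05, 0, 0.003, 0, 0, 0, 0], [0.05, 0, 0, 0, 0, 0, 0]]}}

```text
t: 13.85
eef_pos: [0.4451, 0.1884, 0.0372]
ee_rot: [[0.999, 0.049, 0.004], [0.049, -0.999, -0.0], [0.004, 0.0, -1.0]]
wrist_force: [-0.6, -0.3, -1.2]
finger_gap: 0.121
gripper_force: 59.0
```

{"api": "jog_arm", "payload": {"deltas": [[0.05, 0, 0.003, 0, 0, 0, 0], [0.05, 0, 0.003, 0, 0, 0, 0], [0.05, 0, 0.003, 0, 0, 0, 0], [0.05, 0, 0.003, 0, 0, 0, 0], [0.05, 0, 0, 0, 0, 0, 0]]}}

```text
t: 14.27
eef_pos: [0.4457, 0.1766, 0.0372]
ee_rot: [[0.999, 0.049, 0.004], [0.049, -0.999, -0.0], [0.004, 0.0, -1.0]]
wrist_force: [0.7, -0.1, -0.6]
finger_gap: 0.119
gripper_force: 59.0
```

{"api": "jog_arm", "payload": {"deltas": [[0.05, 0, 0.004, 0, 0, 0, 0], [0.05, 0, 0.005, 0, 0, 0, 0], [0.05, 0, 0.005, 0, 0, 0, 0], [0.05, 0, 0.005, 0, 0, 0, 0], [0.05, 0, 0.005, 0, 0, 0, 0], [0.05, 0, 0.004, 0, 0, 0, 0], [0.05, 0, 0, 0, 0, 0, 0]]}}

```text
t: 14.85
eef_pos: [0.4471, 0.1481, 0.0372]
ee_rot: [[0.999, 0.048, 0.004], [0.048, -0.999, -0.0], [0.004, 0.001, -1.0]]
wrist_force: [0.0, -0.5, -1.6]
finger_gap: 0.119
gripper_force: 59.0
```

{"api": "jog_arm", "payload": {"deltas": [[0.05, 0, 0.005, 0, 0, 0, 0], [0.05, 0, 0.006, 0, 0, 0, 0], [0.05, 0, 0.006, 0, 0, 0, 0], [0.05, 0, 0.006, 0, 0, 0, 0], [0.05, 0, 0.005, 0, 0, 0, 0], [0.05, 0, 0.004, 0, 0, 0, 0], [0.05, 0, 0.001, 0, 0, 0, 0], [0.05, 0, 0, 0, 0, 0, 0]]}}

```text
t: 15.52
eef_pos: [0.4488, 0.1163, 0.0372]
ee_rot: [[0.999, 0.049, 0.004], [0.049, -0.999, 0.001], [0.004, -0.001, -1.0]]
wrist_force: [-0.2, 0.1, -0.8]
finger_gap: 0.118
gripper_force: 58.9
```

{"api": "jog_arm", "payload": {"deltas": [[0.05, 0, 0.002, 0, 0, 0, 0], [0.05, 0, 0.002, 0, 0, 0, 0], [0.05, 0, 0.0015, 0, 0, 0, 0], [0.05, 0, 0.001, 0, 0, 0, 0], [0.05, 0, 0, 0, 0, 0, 0]]}}

```text
t: 15.93
eef_pos: [0.4491, 0.1102, 0.0372]
ee_rot: [[0.999, 0.05, 0.004], [0.05, -0.999, 0.001], [0.004, -0.001, -1.0]]
wrist_force: [0.1, -0.4, -0.1]
finger_gap: 0.118
gripper_force: 59.1
```

{"api": "jog_arm", "payload": {"deltas": [[0.05, 0, 0.001, 0, 0, 0, 0], [0.05, 0, 0.001, 0, 0, 0, 0], [0.05, 0, 0.001, 0, 0, 0, 0], [0.05, 0, 0, 0, 0, 0, 0]]}}

```text
t: 16.27
eef_pos: [0.4494, 0.1089, 0.0375]
ee_rot: [[0.999, 0.051, 0.005], [0.051, -0.999, 0.003], [0.005, -0.003, -1.0]]
wrist_force: [-1.9, 4.5, 5.5]
finger_gap: 0.121
gripper_force: 59.7
```

{"api": "jog_arm", "payload": {"deltas": [[0.05, 0, 0.001, 0, 0, 0, 0], [0.05, 0, 0.001, 0, 0, 0, 0], [0.05, 0, 0, 0, 0, 0, 0]]}}

```text
t: 16.52
eef_pos: [0.4495, 0.108, 0.0376]
ee_rot: [[0.999, 0.052, 0.006], [0.052, -0.999, 0.005], [0.006, -0.005, -1.0]]
wrist_force: [-2.5, 6.9, 8.1]
finger_gap: 0.122
gripper_force: 60.1
```

{"api": "jog_arm", "payload": {"deltas": [[0.05, 0, 0.001, 0, 0, 0, 0], [0.05, 0, 0.001, 0, 0, 0, 0], [0.05, 0, 0, 0, 0, 0, 0]]}}

```text
t: 16.77
eef_pos: [0.4495, 0.1071, 0.0378]
ee_rot: [[0.999, 0.053, 0.006], [0.053, -0.999, 0.007], [0.006, -0.006, -1.0]]
wrist_force: [-2.7, 8.9, 10.5]
finger_gap: 0.12
gripper_force: 60.4
```

{"api": "jog_arm", "payload": {"deltas": [[0.05, 0, 0.001, 0, 0, 0, 0], [0.05, 0, 0.001, 0, 0, 0, 0], [0.05, 0, 0.001, 0, 0, 0, 0], [0.05, 0, 0, 0, 0, 0, 0]]}}

```text
t: 17.1
eef_pos: [0.4496, 0.1058, 0.038]
ee_rot: [[0.998, 0.055, 0.007], [0.055, -0.998, 0.009], [0.007, -0.009, -1.0]]
wrist_force: [-4.3, 12.9, 13.7]
finger_gap: 0.117
gripper_force: 60.8
```

{"api": "jog_arm", "payload": {"deltas": [[0.05, -0.0005, 0.001, -0.0005, 0, 0, 0], [0.05, -0.0005, 0.001, 0, 0, 0, 0], [0.05, 0, 0, 0, 0, 0, 0]]}}

```text
t: 17.35
eef_pos: [0.4496, 0.1045, 0.0384]
ee_rot: [[0.998, 0.056, 0.008], [0.055, -0.998, 0.011], [0.009, -0.011, -1.0]]
wrist_force: [-2.8, 12.1, 10.2]
finger_gap: 0.118
gripper_force: 60.4
```

{"api": "jog_arm", "payload": {"deltas": [[0.05, 0, 0.001, -0.0005, 0, 0, 0], [0.05, 0, 0.001, 0, 0, 0, 0], [0.05, 0, 0, 0, 0, 0, 0]]}}

```text
t: 17.6
eef_pos: [0.4497, 0.1043, 0.0385]
ee_rot: [[0.998, 0.057, 0.008], [0.057, -0.998, 0.014], [0.009, -0.013, -1.0]]
wrist_force: [-4.0, 15.2, 4.2]
finger_gap: 0.118
gripper_force: 59.8
```

{"api": "jog_arm", "payload": {"deltas": [[0.05, 0, 0.001, 0, 0, 0, 0], [0.05, 0, 0.001, 0, 0, 0, 0], [0.05, 0, 0, 0, 0, 0, 0]]}}

```text
t: 17.85
eef_pos: [0.4497, 0.1026, 0.0385]
ee_rot: [[0.998, 0.058, 0.008], [0.058, -0.998, 0.014], [0.009, -0.013, -1.0]]
wrist_force: [-3.1, 14.5, 4.6]
finger_gap: 0.115
gripper_force: 59.8
```

{"api": "jog_arm", "payload": {"deltas": [[0.05, 0, 0.001, 0, 0, 0, 0], [0.05, 0, 0, 0, 0, 0, 0]]}}

```text
t: 18.02
eef_pos: [0.4499, 0.0996, 0.0382]
ee_rot: [[0.998, 0.056, 0.007], [0.056, -0.998, 0.011], [0.008, -0.01, -1.0]]
wrist_force: [-2.8, 13.1, 1.3]
finger_gap: 0.118
gripper_force: 59.7
```

{"api": "jog_arm", "payload": {"deltas": [[0.05, 0, -0.002, 0, 0, 0, 0], [0.05, 0, -0.001, 0.0005, 0, 0, 0], [0.05, 0, 0, 0, 0, 0, 0]]}}

```text
t: 18.27
eef_pos: [0.4498, 0.0997, 0.0379]
ee_rot: [[0.999, 0.053, 0.007], [0.053, -0.999, 0.006], [0.007, -0.006, -1.0]]
wrist_force: [-0.9, 8.9, 2.8]
finger_gap: 0.122
gripper_force: 60.1
```

{"api": "jog_arm", "payload": {"deltas": [[0.05, 0, -0.002, 0, 0, 0, 0], [0.05, 0, -0.001, 0, 0, 0, 0], [0.05, 0, 0, 0, 0, 0, 0]]}}

```text
t: 18.52
eef_pos: [0.4497, 0.0997, 0.0379]
ee_rot: [[0.999, 0.05, 0.006], [0.05, -0.999, 0.002], [0.006, -0.001, -1.0]]
wrist_force: [1.4, 3.1, 3.5]
finger_gap: 0.12
gripper_force: 60.2
```

Lid is at its end stop; relax the last bit, open and lift away.

{"api": "jog_arm", "payload": {"deltas": [[0.05, 0, -0.001, -0.001, 0, 0, 0], [0.05, 0, 0, 0, 0, 0, 0], [0.2, 0, 0, 0, 0, 0, 0], [0.3, 0, 0, 0, 0, 0, 0], [0.35, 0, 0, 0, 0, 0, 0], [0.35, 0, 0, -0.01, 0, 0, 0], [0.35, 0, 0, -0.03, 0, 0, 0], [0.35, 0, 0, -0.04, 0, 0, 0]]}}

```text
t: 19.18
eef_pos: [0.4459, 0.099, 0.1177]
ee_rot: [[0.999, 0.05, -0.002], [0.05, -0.999, -0.003], [-0.002, 0.003, -1.0]]
wrist_force: [0.8, -0.2, -0.3]
finger_gap: 0.353
gripper_force: 0.0
```

{"api": "jog_arm", "payload": {"deltas": [[0.35, -0.02, 0, -0.04, 0, 0, 0], [0.35, -0.03, 0, -0.03, 0, 0, 0], [0.35, -0.03, 0, 0, 0, 0, 0], [0.35, 0, 0, 0, 0, 0, 0], [0.35, 0, 0, 0, 0, 0, 0]]}}

```text
t: 19.6
eef_pos: [0.3679, 0.095, 0.1855]
ee_rot: [[0.999, 0.051, 0.003], [0.051, -0.999, -0.001], [0.003, 0.001, -1.0]]
wrist_force: [0.8, 0.1, 0.5]
finger_gap: 0.352
gripper_force: 0.0
```

Run:
```python
from h import *
s=ctrl.get_state(); print(s['t'],s['eef_pos'],s['wrist_force'],s['finger_gap'])
im,_,_=snap('wrist','w6'); z=load('w6'); I=im.astype(int); C=cloud(z)
m=(I[...,2]>110)&(I[...,2]-I[...,0]>60); P=C[m]
print(np.percentile(P,[1,50,99],axis=0)); b=P[P[:,2]>.044]; print('bar',b.mean(0))
v,u=np.nonzero(m); v0,u0=max(v.min()-50,0),max(u.min()-60,0); a=im[v0:v.max()+50,u0:u.max()+60,::-1]
k=min(800/a.shape[1],600/a.shape[0]); cv2.imwrite('pics/c6.png',cv2.resize(a,None,fx=k,fy=k,interpolation=cv2.INTER_CUBIC))
```

```text
19.6 [0.3679 0.095  0.1855] [0.7723 0.0976 0.4541] 0.3520234236410037
[[0.4166 0.0247 0.0331]
 [0.4526 0.071  0.0351]
 [0.4849 0.1145 0.0506]]
bar [0.4485 0.0992 0.0609]
```

View pics/c6.png

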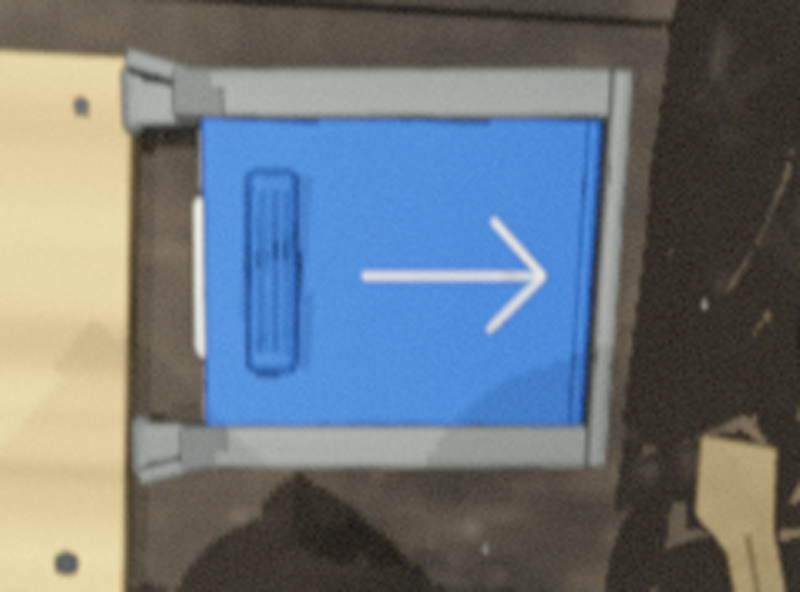

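The picture shows the lid fully in. Its front edge (about x 585–600) is against the end wall, and the white ridge (198, 275) is up right behind its rear edge.

```bash
python3 -c "
from bench import ctrl
print(ctrl.sign_off())"
```

```text
the job is handed in; nothing more can be done
None
```

The silver cylinder lies across the cradle and the lid is snapped shut against the end wall; the push read at most about 15 N between steps, nothing else was moved, and I handed the job in at about 20 s.

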